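# Find the heavy side of an out-of-balance wheel and hold it down

### The arm

A 6-joint arm with a two-finger parallel gripper is mounted at the origin on a cart in front of the work surface, level with it; the furniture and walls round the work are solid. World frame = base frame: x ahead of the robot, y to its left, z up, the work surface at z = 0. Lengths are in m, angles in rad, forces in N, time in s.
With the tool pointing down it reaches from about 0.275 to 0.85 m from the base axis. Payload 5.2 kg.
Tool frame: the origin (TCP) lies midway between the tips of the shut fingers; the grasp point (between the pads) lies 19 mm behind it; z points along the fingers, y is the line along which they close (so a half turn about z gives the same grasp; the last joint's range is limited). The gripper opens to 85 mm and grips with 20 to 120 N. Pads are 22 mm wide; open, the fingers measure 114 mm over their backs; the gripper's body (76 mm by 85 mm) begins 54 mm behind the grasp point. The pads swing forward as they close: fully open they stand 13 mm farther back than shut.
Start: joints at [-0.203, 0.259, 1.535, -0, 1.348, -0.203], TCP at [0.55, 0, 0.231] pointing down, gripper open.
Joint ranges: [-3.14, 3.14], [-0.91, 2.08], [0.19, 2.58], [-1.22, 4.36], [0.22, 2.71], [-3.12, 3.12]. Speed limits (rad/s): [2.57, 2.57, 3.14, 3.14, 3.14, 3.14].

### API

Orientations are given as a 3x3 rotation matrix whose columns are the frame's x, y, z axes.
In Python, from cell import r gives the robot as it stands.
- The arm moves only by the tool step_arm, never from a script. Its argument "series" is a list of rows, each a list of 7 numbers: the turn, a rotation vector about the world's x, y, z in rad, then the shift along the world's x, y, z in mm, then the opening, from -1 (shut) to 1 (fully open), so that 0 is half open. A call has 1 to 20 rows; each row is the pose to reach, as a shift and turn from the pose commanded when the call began; what a row does not reach only later rows make up. A row lasts 1/12 s, in which the tool goes at most 41.7 mm and 7.16 degrees, less where a joint would pass 70% of its speed; a pose out of reach is approached as far as the arm can. A call with a gripper value outside its range is refused whole. The fingers move at their own pace and stop on an object; "force" is the grip in N (left out, the last holds). Time passes only in rows, so rows that repeat a pose let the fingers close. It gives the time, the measured TCP pose, the force, the opening and the grip force at its end, in the units of the state.
- r.get_state(): the state, without advancing time (a new reading comes with each control period).
- r.snapshot(name): name is "scene" or "side" or "wrist"; returns a dict with "image" (400x640x3 uint8, red, green, blue), "z_map" (400x640 float32, m along the optical axis (not along the pixel's ray), 0 where there is no reading), "fx", "fy", "cx", "cy" (pixels), "R" (3x3) and "t" (3): a world point X has camera coordinates R X + t; the wrist camera has in their place "hand_eye" (4x4, takes a point from camera to tool coordinates, whose origin is the TCP and whose axes are the flange's). Camera axes: x right, y down, z forward; pixel columns grow to the right and rows downward; lengths in m; the calibration is good to about 2 mm. A picture is of the moment at which its call begins: read the wrist's pose just before it.
- r.job_done(): hands the job in; it is judged then, once.
The state is a dict: "time_s": time; "qpos": joint angles; "joint_velocities": joint speeds; "joint_efforts": joint torques, N m; "tcp_pos": TCP position; "eef_rot": TCP orientation; "force": force on the tool from outside, world axes, zero at the start; "torque": the same for the moment, N m; "opening": finger opening in m; "gripper_force": force on a finger pad.
Only numpy, scipy, OpenCV 4.12 (cv2) and the standard library are available. Lean on these libraries where they do the work, as an engineer would, in place of code of your own. Each camera call takes 0.05 s, during which the arm holds its last target. There are 200 camera calls.

### The job

The rubber-tyred wheel on the balancing stand has a heavy spot hidden inside. Take the crank handle, turn the wheel by hand to feel which side is heavy, then bring the heavy side straight down (to within about 20 degrees) and finish still gripping the handle, holding the wheel still there so that a balance weight can be fixed at the top; leave the mug, the paint jar and the tape roll alone.

Things in the scene. Friction and masses are not known exactly. Their poses are not given: they have to be found in the camera images.
- stand: fixed balancing stand: dark base plate 150 x 170 x 12 mm, grey pedestal and bearing behind the wheel (+x). Origin on the table top straight under the wheel's middle; z up, x along the wheel's axle away from the robot, y left. The wheel carries a heavy spot hidden inside; where it lies relative to the crank differs each time and cannot be seen. The crank itself is counterbalanced
- axle (a point): middle of the wheel on its axle, 165 mm above the table, axes as stand (does not turn with the wheel). The wheel is 152 mm across and 34 mm thick; its front face is 17 mm toward the robot (-x) from here, the axle nut ends 30 mm from here. Farther toward the robot there is nothing but the crank handle
- wheel (a joint): turning angle of wheel and crank, rad, no stop for several turns either way; 0 with the crank handle straight above the axle, growing clockwise as seen from the robot (handle goes from the top toward the stand's -y). The bearing drags evenly, so the wheel stays wherever it is left, whichever side is down
- handle: crank handle: wooden sleeve 24 mm in diameter, 88 mm long, turning freely on its pin. To keep the wheel turning slowly it takes about 5.5 N along the handle's circle; the heavy spot adds up to 2.9 to 4.3 N while it is being lifted (most at axle height) and takes as much off while it sinks; nothing at the very top and bottom. Origin on its centre line, in the plane of the wheel's middle
- grip (a point): where to hold the handle, on its centre line. The handle is parallel to the axle, 55 mm from it, pointing toward the robot (-x of the stand); this point is 95 mm in front of axle and 23 mm short of the free end. It circles the axle 110 to 220 mm above the table. As the sleeve spins freely, a gripper holding it can keep its own orientation all the way round
- mug_1: striped mug with a handle, 84 x 115 x 95 mm, loose, bystander; origin under its middle
- jar: small paint jar with a black cap, 39 mm across, 74 mm tall, loose, bystander; origin under its middle
- tape: roll of masking tape lying flat, 98 mm across, 48 mm tall, loose, bystander; origin under its middle

How it is judged:
On the way:
1. the crank handle is gripped and the wheel has been turned by it (contact force between the fingers and handle above 2 N and distance of grip from where it was at the start of the episode above 0.03 m), for 0.1 s.
At the end, for the whole second after the job is handed in: the hidden heavy spot is within 20 degrees of straight below the axle, the wheel stands still (under 0.1 rad/s) and the fingers still grip the crank handle (more than 2 N) (z of slug_c0 in the frame of axle below -0.0421 m and contact force between the fingers and handle above 2 N and velocity of joint wheel between -0.1 and 0.1 rad/s); the arm keeps its last pose, push and grip.
It fails at once if the mug, the paint jar or the tape roll is pushed more than 3 cm (distance of any of mug_1, jar, tape from where it was at the start of the episode above 0.03 m).
It also fails if it takes over 70 s, if anything falls off the work surface, if the arm or the gripper's body presses on something with over 40 N, if the wrist force passes 120 N, or if a joint passes its speed limit or range.

## Working session

There is one attempt and no reset: what is moved stays moved. The work goes in short steps, Python scripts to look and compute and a tool call to move; the robot and the scene stay as the last step left them, time stands still between calls to the robot, and variables do not carry over. Pictures are saved under pics/ and viewed, at most 10 in all, crops included, and the job is handed in when it is done.

Besides the shell and the picture viewer there is one more tool, called as a command line: name --pt "numbers of a row" for each row, then --argument value for the rest. step_arm: Moves the arm, as the interface text tells. Its arguments: {"type":"object","properties":{"series":{"type":"array","items":{"type":"array","items":{"type":"number"}}},"force":{"type":"number"}},"required":["series"]}

```bash
mkdir -p pics
python3 - <<'E'
from cell import r
import cv2, numpy as np
for n in("scene","side"):
    s=r.snapshot(n); cv2.imwrite(f"pics/{n}0.png",s["image"][...,::-1]); np.savez(f"{n}0.npz",**s)
    print(n,s["fx"],s["cx"],s["cy"],(-s["R"].T@s["t"]).round(3),s["R"][2].round(3))
st=r.get_state(); print({k:np.round(v,3).tolist() for k,v in st.items()})
E
```

```text
scene 395.6950214944298 319.63698315257534 197.92621865283655 [-0.001 -0.585  0.999] [ 0.456  0.554 -0.696]
side 371.015996739659 314.6682622687462 201.69643889306988 [0.469 1.165 0.643] [ 0.081 -0.915 -0.396]
{'time_s': 0.1, 'qpos': [-0.203, 0.259, 1.536, -0.0, 1.348, -0.203], 'joint_velocities': [0.001, -0.001, -0.002, 0.001, 0.0, -0.001], 'joint_efforts': [0.003, -44.697, -29.125, -0.0, 0.006, -0.0], 'tcp_pos': [0.55, 0.0, 0.231], 'eef_rot': [[-0.0, 1.0, -0.002], [1.0, 0.0, 0.0], [0.0, -0.002, -1.0]], 'force': [-0.927, -0.703, -0.375], 'torque': [0.016, -0.028, -0.013], 'gripper_force': 0.0, 'opening': 0.085}
```

View pics/scene0.png

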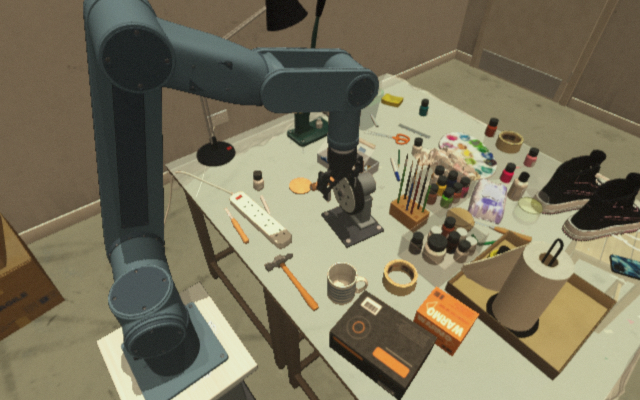

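View pics/side0.png

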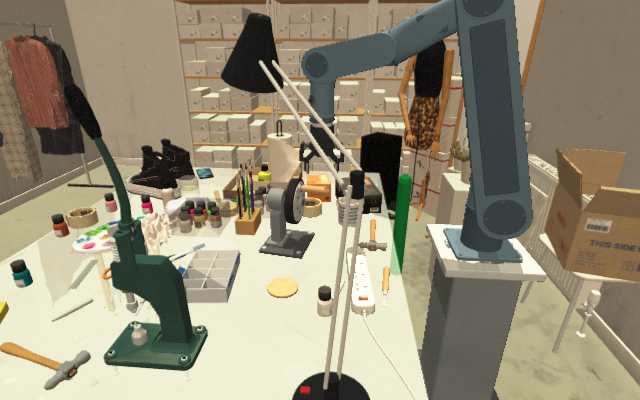

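The scene view shows the stand plate at about (352,225), with the wheel at (350,190) partly hidden by the gripper. The mug is at (342,282), the tape at (400,276) and the jar probably at (258,180). In the side view the wheel is at (294,200).

```bash
cat > h.py <<'E'
import numpy as np
def cloud(s):
    v,u=np.mgrid[0:400,0:640]; z=s["z_map"]
    c=np.stack([(u-s["cx"])/s["fx"]*z,(v-s["cy"])/s["fy"]*z,z],-1)
    P=(c-s["t"])@s["R"]; P[z==0]=np.nan; return P
E
python3 - <<'E'
import numpy as np,cv2
from h import cloud
S={n:dict(np.load(n+"0.npz")) for n in("scene","side")}
P=cloud(S["scene"]);Q=cloud(S["side"])
for n,p in(("plate",P[235,365]),("wheel",P[190,352]),("mug",P[282,342]),("tape",P[264,400]),("jar",P[175,258]),("wheelside",Q[200,294]),("plate side",Q[248,300])): print(n,p.round(3))
# plate corners: dark pixels with z 5..20mm
for n,X in(("scene",P),("side",Q)):
    g=S[n]["image"].max(-1)
    m=(abs(X[...,2]-.012)<.008)&(g<110)&(abs(X[...,0]-.63)<.2)&(abs(X[...,1]-.0)<.25)
    k,l,st,c=cv2.connectedComponentsWithStats(m.astype(np.uint8))
    i=1+st[1:,4].argmax(); p=X[l==i]; print(n,st[i],p.min(0).round(3),p.max(0).round(3)); print(cv2.minAreaRect((p[:,:2]*1000).astype(np.float32)))
a=S["scene"]["image"][140:260,270:430,::-1];b=S["side"]["image"][140:260,220:380,::-1]
cv2.imwrite("pics/c1.png",cv2.resize(np.vstack([a,b]),None,fx=2.5,fy=2.5,interpolation=cv2.INTER_CUBIC)) if 0 else cv2.imwrite("pics/c1.png",cv2.resize(np.hstack([a,b]),(800,300),interpolation=cv2.INTER_CUBIC))
E
```

```text
plate [ 0.651 -0.027  0.013]
wheel [0.61  0.01  0.211]
mug [ 0.475 -0.114  0.008]
tape [ 0.641 -0.186  0.032]
jar [0.507 0.382 0.072]
wheelside [0.626 0.116 0.193]
plate side [nan nan nan]
scene [ 321  206   63   41 1080] [ 0.574 -0.046  0.004] [0.723 0.141 0.02 ]
((657.6520385742188, 46.76789855957031), (167.02996826171875, 147.71546936035156), 80.29149627685547)
side [260 232  55  26 697] [ 0.575 -0.017  0.004] [0.742 0.146 0.02 ]
((658.4611206054688, 55.786102294921875), (169.35801696777344, 144.35540771484375), 81.18073272705078)
```

View pics/c1.png

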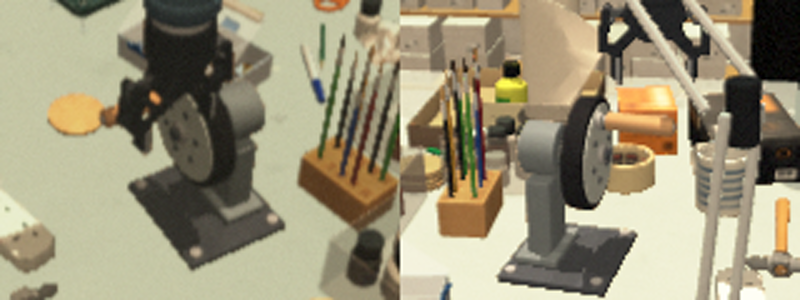

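The side crop shows the wooden handle, full-image about (305–328,189), on the upper part of the wheel and pointing toward the robot. In the scene view the gripper hides part of it.

Run:
```python
import numpy as np,cv2
from h import cloud
for n in("scene","side"):
    s=dict(np.load(n+"0.npz"));X=cloud(s);im=s["image"]
    hsv=cv2.cvtColor(im,cv2.COLOR_RGB2HSV).astype(int)
    box=(X[...,0]>.4)&(X[...,0]<.8)&(abs(X[...,1]-.05)<.15)&(X[...,2]>.07)&(X[...,2]<.26)
    m=box&(hsv[...,0]<20)&(hsv[...,1]>90)&(hsv[...,2]>80)
    p=X[m]; ys,xs=np.nonzero(m); print(n,len(p),xs.min(),xs.max(),ys.min(),ys.max())
    if len(p)>5:
        c=np.median(p,0); p=p[np.linalg.norm(p-c,axis=1)<.07]; d=np.linalg.svd(p-p.mean(0))[2][0]; print("handle",p.mean(0).round(4),p.min(0).round(3),p.max(0).round(3),d.round(3),np.degrees(np.arctan(d[1]/d[0])))
    w=X[box&~m&(X[...,0]>.56)]
    # wheel front plane by ransac
    rng=np.random.default_rng(0);best=None
    for _ in range(2000):
        a=w[rng.choice(len(w),3,False)];nn=np.cross(a[1]-a[0],a[2]-a[0]);L=np.linalg.norm(nn)
        if L<1e-5: continue
        nn/=L
        if abs(nn[2])>.12 or abs(nn[0])<.9: continue
        k=abs((w-a[0])@nn)<.003
        if best is None or k.sum()>best.sum(): best=k
    q=w[best];nn=np.linalg.svd(q-q.mean(0))[2][2];print("wheel",len(q),q.mean(0).round(4),q.min(0).round(3),q.max(0).round(3),nn.round(3),np.degrees(np.arctan(nn[1]/nn[0])))
```

```text
scene 61 310 333 177 190
handle [0.5365 0.0801 0.2239] [0.514 0.067 0.209] [0.587 0.094 0.231] [-0.979  0.201 -0.036] -11.592402243940711
wheel 531 [0.6122 0.0354 0.1659] [ 0.604 -0.019  0.096] [0.625 0.11  0.254] [-0.99   0.143 -0.002] -8.234453010138342
side 212 291 330 178 223
handle [0.5605 0.0903 0.2212] [0.516 0.074 0.207] [0.605 0.102 0.231] [-0.99   0.143 -0.001] -8.19578183150285
wheel 374 [0.6209 0.0812 0.1707] [0.606 0.004 0.094] [0.634 0.133 0.258] [ 0.981 -0.191 -0.009] -11.031096122071826
```

Both views put the handle centre line at about (0.538, 0.086, 0.217) at the grip point, with the axle yawed about -9.5°. I'll lift, turn the closing line across the handle and stop above it.

step_arm --pt "0 0 0 0 0 40 1" --pt "0 0 0 0 0 80 1" --pt "0 0 0.7 -12 40 120 1" --pt "0 0 1.405 -12 85 120 1" --pt "0 0 1.405 -12 85 120 1" --pt "0 0 1.405 -12 85 120 1" --pt "0 0 1.405 -12 85 120 1" --pt "0 0 1.405 -12 85 120 1" --pt "0 0 1.405 -12 85 120 1" --pt "0 0 1.405 -12 85 120 1" --pt "0 0 1.405 -12 85 120 1" --pt "0 0 1.405 -12 85 120 1" --pt "0 0 1.405 -12 85 120 1" --pt "0 0 1.405 -12 85 120 1" --pt "0 0 1.405 -12 85 120 1" --pt "0 0 1.405 -12 85 120 1" --pt "0 0 1.405 -12 85 120 1"

```text
time_s: 1.52
tcp_pos: [0.5379, 0.085, 0.3511]
eef_rot: [[-0.986, 0.166, -0.001], [0.166, 0.986, -0.0], [0.001, -0.0, -1.0]]
force: [-0.1, 0.0, -0.7]
opening: 0.0857
gripper_force: 0.0
```

Run:
```python
import numpy as np,cv2
from cell import r
from h import cloud
st=r.get_state();print({k:np.round(st[k],3).tolist() for k in("time_s","tcp_pos","eef_rot","qpos","force","opening")})
H=[]
for n in("scene","side","wrist"):
    st=r.get_state();s=dict(r.snapshot(n))
    if n=="wrist":
        T=np.eye(4);T[:3,:3]=st["eef_rot"];T[:3,3]=st["tcp_pos"];M=T@s["hand_eye"];s["R"]=M[:3,:3].T;s["t"]=-M[:3,:3].T@M[:3,3]
    X=cloud(s);im=s["image"];np.savez(n+"1.npz",**s)
    hsv=cv2.cvtColor(im,cv2.COLOR_RGB2HSV).astype(int)
    box=(X[...,0]>.4)&(X[...,0]<.8)&(abs(X[...,1]-.05)<.15)&(X[...,2]>.07)&(X[...,2]<.26)
    m=box&(hsv[...,0]<20)&(hsv[...,1]>90)&(hsv[...,2]>80)
    p=X[m];p=p[np.linalg.norm(p-np.median(p,0),axis=1)<.07];d=np.linalg.svd(p-p.mean(0))[2][0]
    print(n,"handle",len(p),p.mean(0).round(4),p.min(0).round(3),p.max(0).round(3),d.round(3),np.degrees(np.arctan(d[1]/d[0])))
    g=im.max(-1)
    a=np.array([.986,-.165,0]);b=np.array([.165,.986,0])
    # tyre outline: dark wheel points in front-plane slab, coords along b
    w=X[box&(g<70)&(X[...,0]>.58)&(X[...,0]<.67)&(X[...,2]<.25)]
    if len(w)>20: print(" tyre b-range",np.percentile(w@b,[1,99]).round(4),"a",np.percentile(w@a,[1,50,99]).round(4),"z",np.percentile(w[:,2],[1,99]).round(3))
a=dict(np.load("scene1.npz"))["image"][140:260,270:430,::-1]
b=dict(np.load("wrist1.npz"))["image"][...,::-1]
cv2.imwrite("pics/c2.png",np.hstack([cv2.resize(a,(400,300)),cv2.resize(b,(400,300))]))
```

```text
{'time_s': 1.517, 'tcp_pos': [0.538, 0.085, 0.351], 'eef_rot': [[-0.986, 0.166, -0.001], [0.166, 0.986, -0.0], [0.001, -0.0, -1.0]], 'qpos': [-0.048, 0.198, 1.326, -0.0, 1.618, -1.452], 'force': [-0.08, 0.015, -0.697], 'opening': 0.086}
scene handle 224 [0.5581 0.0756 0.2243] [0.515 0.062 0.209] [0.61  0.094 0.234] [-0.986  0.166  0.002] -9.53375589903772
 tyre b-range [0.0813 0.2115] a [0.5847 0.6067 0.6526] z [0.097 0.243]
side handle 207 [0.5611 0.0902 0.2211] [0.516 0.073 0.207] [0.605 0.102 0.231] [-0.989  0.149 -0.006] -8.569472807306411
 tyre b-range [0.1342 0.2361] a [0.5874 0.611  0.628 ] z [0.102 0.24 ]
wrist handle 2610 [0.56   0.0805 0.2261] [0.517 0.059 0.191] [0.619 0.097 0.23 ] [ 0.986 -0.166 -0.018] -9.559524274725035
 tyre b-range [0.0873 0.2269] a [0.5867 0.6075 0.6263] z [0.12 0.24]
```

View pics/c2.png

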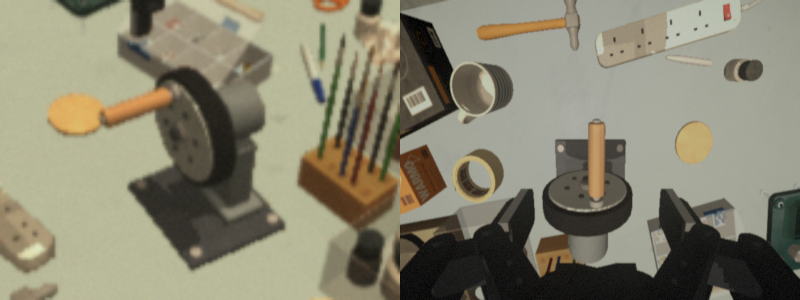

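The wrist view shows the handle centred between the fingers, and the wheel about 15 mm to its right. The estimates agree: axle b≈0.157, handle radius about 54 mm, start angle about -16°. Next I descend and grip.

step_arm --pt "0 0 0 1 0 -30 1" --pt "0 0 0 1 0 -60 1" --pt "0 0 0 1 0 -90 1" --pt "0 0 0 1 0 -115 1" --pt "0 0 0 1 0 -135 1" --pt "0 0 0 1 0 -152 1" --pt "0 0 0 1 0 -152 1" --pt "0 0 0 1 0 -152 -1" --pt "0 0 0 1 0 -152 -1" --pt "0 0 0 1 0 -152 -1" --pt "0 0 0 1 0 -152 -1" --pt "0 0 0 1 0 -152 -1" --pt "0 0 0 1 0 -152 -1" --pt "0 0 0 1 0 -152 -1" --pt "0 0 0 1 0 -152 -1" --pt "0 0 0 1 0 -152 -1" --force 60

```text
time_s: 3.0
tcp_pos: [0.5395, 0.0848, 0.2003]
eef_rot: [[-0.986, 0.165, 0.002], [0.165, 0.986, -0.0], [-0.002, -0.0, -1.0]]
force: [-0.6, -0.9, 6.4]
opening: 0.022
gripper_force: 58.6
```

```bash
cat > seg.py <<'E'
import numpy as np,sys
# shifts for an arc from th0 to th1 (deg), n rows
t0,t1,n=map(float,sys.argv[1:4]);n=int(n);N=int(t0!=t1) and n
f=lambda t:np.array([.165*-55*np.sin(t),.986*-55*np.sin(t),55*np.cos(t)])
for i in range(1,n+1):
    t=np.radians(t0+(t1-t0)*i/n);print((f(t)-f(np.radians(t0))).round(1).tolist())
E
for k in -16 14 44 74 104 134 164 194 224 254 284 314; do echo "# $k"; python3 seg.py $k $((k+30)) 6|tr '\n' ' '; done
```

```text
# -16
[-0.8, -4.6, 1.1] [-1.6, -9.3, 1.8] [-2.3, -14.0, 2.1] [-3.1, -18.7, 2.0] [-3.9, -23.4, 1.5] [-4.7, -28.1, 0.5] # 14
[-0.8, -4.5, -1.4] [-1.5, -8.9, -3.1] [-2.2, -13.2, -5.3] [-2.9, -17.2, -7.8] [-3.5, -21.0, -10.6] [-4.1, -24.6, -13.8] # 44
[-0.5, -3.3, -3.5] [-1.0, -6.2, -7.2] [-1.5, -8.8, -11.2] [-1.9, -11.1, -15.5] [-2.2, -13.0, -19.9] [-2.4, -14.5, -24.4] # 74
[-0.2, -1.1, -4.7] [-0.3, -1.8, -9.4] [-0.4, -2.1, -14.2] [-0.3, -2.0, -19.0] [-0.2, -1.4, -23.8] [-0.1, -0.5, -28.5] # 104
[0.2, 1.3, -4.6] [0.5, 3.1, -9.1] [0.9, 5.2, -13.4] [1.3, 7.7, -17.4] [1.8, 10.5, -21.3] [2.3, 13.6, -24.9] # 134
[0.6, 3.4, -3.3] [1.2, 7.1, -6.3] [1.9, 11.1, -8.9] [2.5, 15.2, -11.2] [3.3, 19.6, -13.1] [4.0, 24.1, -14.7] # 164
[0.8, 4.6, -1.1] [1.6, 9.3, -1.8] [2.3, 14.0, -2.1] [3.1, 18.7, -2.0] [3.9, 23.4, -1.5] [4.7, 28.1, -0.5] # 194
[0.8, 4.5, 1.4] [1.5, 8.9, 3.1] [2.2, 13.2, 5.3] [2.9, 17.2, 7.8] [3.5, 21.0, 10.6] [4.1, 24.6, 13.8] # 224
[0.5, 3.3, 3.5] [1.0, 6.2, 7.2] [1.5, 8.8, 11.2] [1.9, 11.1, 15.5] [2.2, 13.0, 19.9] [2.4, 14.5, 24.4] # 254
[0.2, 1.1, 4.7] [0.3, 1.8, 9.4] [0.4, 2.1, 14.2] [0.3, 2.0, 19.0] [0.2, 1.4, 23.8] [0.1, 0.5, 28.5] # 284
[-0.2, -1.3, 4.6] [-0.5, -3.1, 9.1] [-0.9, -5.2, 13.4] [-1.3, -7.7, 17.4] [-1.8, -10.5, 21.3] [-2.3, -13.6, 24.9] # 314
[-0.6, -3.4, 3.3] [-1.2, -7.1, 6.3] [-1.9, -11.1, 8.9] [-2.5, -15.2, 11.2] [-3.3, -19.6, 13.1] [-4.0, -24.1, 14.7]
```

Gripped. Now the first 30° arc, to check the forces.

step_arm --pt "0 0 0 -0.8 -4.6 1.1 -1" --pt "0 0 0 -1.6 -9.3 1.8 -1" --pt "0 0 0 -2.3 -14.0 2.1 -1" --pt "0 0 0 -3.1 -18.7 2.0 -1" --pt "0 0 0 -3.9 -23.4 1.5 -1" --pt "0 0 0 -4.7 -28.1 0.5 -1"

```text
time_s: 3.5
tcp_pos: [0.535, 0.0579, 0.2011]
eef_rot: [[-0.986, 0.165, 0.003], [0.165, 0.986, 0.002], [-0.002, 0.002, -1.0]]
force: [-0.7, 2.3, 7.8]
opening: 0.0223
gripper_force: 59.3
```

step_arm --pt "0 0 0 -0.8 -4.5 -1.4 -1" --pt "0 0 0 -1.5 -8.9 -3.1 -1" --pt "0 0 0 -2.2 -13.2 -5.3 -1" --pt "0 0 0 -2.9 -17.2 -7.8 -1" --pt "0 0 0 -3.5 -21.0 -10.6 -1" --pt "0 0 0 -4.1 -24.6 -13.8 -1"

```text
time_s: 4.0
tcp_pos: [0.5306, 0.0317, 0.1869]
eef_rot: [[-0.986, 0.165, 0.002], [0.165, 0.986, -0.001], [-0.002, -0.001, -1.0]]
force: [-1.7, -1.5, 5.2]
opening: 0.0223
gripper_force: 59.2
```

step_arm --pt "0 0 0 -0.5 -3.3 -3.5 -1" --pt "0 0 0 -1.0 -6.2 -7.2 -1" --pt "0 0 0 -1.5 -8.8 -11.2 -1" --pt "0 0 0 -1.9 -11.1 -15.5 -1" --pt "0 0 0 -2.2 -13.0 -19.9 -1" --pt "0 0 0 -2.4 -14.5 -24.4 -1"

```text
time_s: 4.5
tcp_pos: [0.528, 0.0171, 0.1612]
eef_rot: [[-0.986, 0.165, 0.0], [0.165, 0.986, -0.001], [-0.001, -0.001, -1.0]]
force: [0.1, -4.4, 2.9]
opening: 0.0219
gripper_force: 59.0
```

step_arm --pt "0 0 0 -0.2 -1.1 -4.7 -1" --pt "0 0 0 -0.3 -1.8 -9.4 -1" --pt "0 0 0 -0.4 -2.1 -14.2 -1" --pt "0 0 0 -0.3 -2.0 -19.0 -1" --pt "0 0 0 -0.2 -1.4 -23.8 -1" --pt "0 0 0 -0.1 -0.5 -28.5 -1"

```text
time_s: 5.0
tcp_pos: [0.5281, 0.0175, 0.1326]
eef_rot: [[-0.986, 0.165, 0.001], [0.165, 0.986, 0.0], [-0.001, 0.0, -1.0]]
force: [2.7, -3.7, 0.8]
opening: 0.0226
gripper_force: 58.8
```

step_arm --pt "0 0 0 0.2 1.3 -4.6 -1" --pt "0 0 0 0.5 3.1 -9.1 -1" --pt "0 0 0 0.9 5.2 -13.4 -1" --pt "0 0 0 1.3 7.7 -17.4 -1" --pt "0 0 0 1.8 10.5 -21.3 -1" --pt "0 0 0 2.3 13.6 -24.9 -1"

```text
time_s: 5.5
tcp_pos: [0.5305, 0.0316, 0.1082]
eef_rot: [[-0.986, 0.165, 0.001], [0.165, 0.986, 0.0], [-0.001, 0.001, -1.0]]
force: [4.0, -0.6, 5.2]
opening: 0.0224
gripper_force: 59.1
```

step_arm --pt "0 0 0 0.6 3.4 -3.3 -1" --pt "0 0 0 1.2 7.1 -6.3 -1" --pt "0 0 0 1.9 11.1 -8.9 -1" --pt "0 0 0 2.5 15.2 -11.2 -1" --pt "0 0 0 3.3 19.6 -13.1 -1" --pt "0 0 0 4.0 24.1 -14.7 -1"

```text
time_s: 6.0
tcp_pos: [0.5345, 0.0553, 0.0943]
eef_rot: [[-0.986, 0.165, 0.001], [0.165, 0.986, -0.0], [-0.001, -0.0, -1.0]]
force: [1.8, -2.5, 10.8]
opening: 0.0224
gripper_force: 59.6
```

step_arm --pt "0 0 0 0.8 4.6 -1.1 -1" --pt "0 0 0 1.6 9.3 -1.8 -1" --pt "0 0 0 2.3 14.0 -2.1 -1" --pt "0 0 0 3.1 18.7 -2.0 -1" --pt "0 0 0 3.9 23.4 -1.5 -1" --pt "0 0 0 4.7 28.1 -0.5 -1"

```text
time_s: 6.5
tcp_pos: [0.539, 0.0819, 0.0937]
eef_rot: [[-0.986, 0.165, 0.001], [0.165, 0.986, -0.003], [-0.001, -0.003, -1.0]]
force: [1.7, -9.2, 7.8]
opening: 0.0225
gripper_force: 59.6
```

step_arm --pt "0 0 0 0.8 4.5 1.4 -1" --pt "0 0 0 1.5 8.9 3.1 -1" --pt "0 0 0 2.2 13.2 5.3 -1" --pt "0 0 0 2.9 17.2 7.8 -1" --pt "0 0 0 3.5 21.0 10.6 -1" --pt "0 0 0 4.1 24.6 13.8 -1"

```text
time_s: 7.0
tcp_pos: [0.5429, 0.1056, 0.1064]
eef_rot: [[-0.986, 0.165, -0.0], [0.165, 0.986, -0.004], [-0.0, -0.004, -1.0]]
force: [5.3, -11.5, -1.9]
opening: 0.0219
gripper_force: 58.8
```

step_arm --pt "0 0 0 0.5 3.3 3.5 -1" --pt "0 0 0 1.0 6.2 7.2 -1" --pt "0 0 0 1.5 8.8 11.2 -1" --pt "0 0 0 1.9 11.1 15.5 -1" --pt "0 0 0 2.2 13.0 19.9 -1" --pt "0 0 0 2.4 14.5 24.4 -1"

```text
time_s: 7.5
tcp_pos: [0.5454, 0.1209, 0.1298]
eef_rot: [[-0.986, 0.165, -0.001], [0.165, 0.986, -0.003], [0.0, -0.003, -1.0]]
force: [9.3, -6.3, -9.2]
opening: 0.0223
gripper_force: 59.0
```

step_arm --pt "0 0 0 0.2 1.1 4.7 -1" --pt "0 0 0 0.3 1.8 9.4 -1" --pt "0 0 0 0.4 2.1 14.2 -1" --pt "0 0 0 0.3 2.0 19.0 -1" --pt "0 0 0 0.2 1.4 23.8 -1" --pt "0 0 0 0.1 0.5 28.5 -1"

```text
time_s: 8.0
tcp_pos: [0.5458, 0.1229, 0.158]
eef_rot: [[-0.986, 0.165, -0.0], [0.165, 0.986, 0.0], [0.0, 0.0, -1.0]]
force: [9.4, -0.1, -9.9]
opening: 0.022
gripper_force: 59.1
```

step_arm --pt "0 0 0 -0.2 -1.3 4.6 -1" --pt "0 0 0 -0.5 -3.1 9.1 -1" --pt "0 0 0 -0.9 -5.2 13.4 -1" --pt "0 0 0 -1.3 -7.7 17.4 -1" --pt "0 0 0 -1.8 -10.5 21.3 -1" --pt "0 0 0 -2.3 -13.6 24.9 -1"

```text
time_s: 8.5
tcp_pos: [0.5437, 0.1107, 0.1835]
eef_rot: [[-0.986, 0.165, 0.001], [0.165, 0.986, 0.003], [-0.0, 0.003, -1.0]]
force: [9.9, 5.1, -5.4]
opening: 0.0223
gripper_force: 59.5
```

step_arm --pt "0 0 0 -0.6 -3.4 3.3 -1" --pt "0 0 0 -1.2 -7.1 6.3 -1" --pt "0 0 0 -1.9 -11.1 8.9 -1" --pt "0 0 0 -2.5 -15.2 11.2 -1" --pt "0 0 0 -3.3 -19.6 13.1 -1" --pt "0 0 0 -4.0 -24.1 14.7 -1"

```text
time_s: 9.0
tcp_pos: [0.5398, 0.0875, 0.1994]
eef_rot: [[-0.986, 0.164, 0.002], [0.164, 0.986, 0.004], [-0.001, 0.004, -1.0]]
force: [6.9, 6.3, 2.5]
opening: 0.0222
gripper_force: 60.3
```

```bash
cat > fit.py <<'E'
import numpy as np
D=[(.535,.0579,.2011,-.7,2.3,7.8),(.5306,.0317,.1869,-1.7,-1.5,5.2),(.528,.0171,.1612,.1,-4.4,2.9),(.5281,.0175,.1326,2.7,-3.7,.8),(.5305,.0316,.1082,4,-.6,5.2),(.5345,.0553,.0943,1.8,-2.5,10.8),(.539,.0819,.0937,1.7,-9.2,7.8),(.5429,.1056,.1064,5.3,-11.5,-1.9),(.5454,.1209,.1298,9.3,-6.3,-9.2),(.5458,.1229,.158,9.4,-.1,-9.9),(.5437,.1107,.1835,9.9,5.1,-5.4),(.5398,.0875,.1994,6.9,6.3,2.5)]
D=np.array(D);b=D[:,0]*.165+D[:,1]*.986;z=D[:,2]
q=np.linalg.lstsq(np.c_[b,z,b*0+1],b**2+z**2,rcond=None)[0];c=q[:2]/2;print("centre",c,"r",np.sqrt(q[2]+c@c))
th=np.arctan2(-(b-c[0]),z-c[1]);Fb=D[:,3]*.165+D[:,4]*.986;Fz=D[:,5]+.7
F=Fb*np.cos(th)+Fz*np.sin(th); R=-Fb*np.sin(th)+Fz*np.cos(th)
A=np.c_[th*0+1,np.sin(th),np.cos(th)];x=np.linalg.lstsq(A,F,rcond=None)[0]
for r in np.c_[np.degrees(th),F,A@x,R].round(2): print(*r)
# F=fr+G sin(psi), heavy spot angle psi=th+d measured from top clockwise; lifting when psi in 180..360 -> F=fr-G sin(th+d)
G=np.hypot(*x[1:]);d=np.arctan2(-x[2],-x[1]);print("fr",x[0],"G",G,"heavy offset",np.degrees(d),"handle target",np.degrees(np.pi-d)%360)
E
python3 fit.py
```

```text
centre [0.15723015 0.14743866] r 0.05500696014443093
12.47 3.94 4.25 7.83
44.24 2.86 2.72 5.45
75.51 2.4 2.08 5.09
105.69 2.31 2.45 2.68
135.51 4.09 3.68 -4.26
164.73 5.12 5.4 -10.52
-166.95 6.64 7.14 -10.27
-138.37 8.62 8.54 -6.05
-108.75 9.55 9.25 -1.7
-78.94 9.31 9.02 -0.34
-49.1 7.91 7.91 1.96
-19.22 5.89 6.2 5.44
fr 5.677207488934216 G 3.6056719334338845 heavy offset 10.922858996488227 handle target 169.07714100351177
```

The fit is clean: drag 5.7 N, heavy-spot effect 3.6 N, target handle angle 169°. I'll go back in reverse, which also lets me check the result.

```bash
for k in 344 314 284 254 224; do echo "# $k"; python3 seg.py $k $((k-30)) 6|tr '\n' ' '; done; python3 seg.py 194 169 6
```

```text
# 344
[0.8, 4.5, -1.5] [1.5, 8.8, -3.4] [2.2, 13.0, -5.7] [2.8, 16.9, -8.4] [3.5, 20.6, -11.4] [4.0, 24.1, -14.7] # 314
[0.5, 3.1, -3.6] [1.0, 5.9, -7.5] [1.4, 8.4, -11.5] [1.8, 10.5, -15.8] [2.1, 12.3, -20.3] [2.3, 13.6, -24.9] # 284
[0.2, 0.9, -4.7] [0.2, 1.5, -9.5] [0.3, 1.6, -14.3] [0.2, 1.3, -19.1] [0.1, 0.6, -23.8] [-0.1, -0.5, -28.5] # 254
[-0.3, -1.5, -4.6] [-0.6, -3.4, -9.0] [-0.9, -5.6, -13.2] [-1.4, -8.3, -17.2] [-1.9, -11.2, -20.9] [-2.4, -14.5, -24.4] # 224
[-0.6, -3.5, -3.2] [-1.2, -7.3, -6.0] [-1.9, -11.4, -8.5] [-2.6, -15.6, -10.7] [-3.3, -20.0, -12.4] [-4.1, -24.6, -13.8] [-0.6, -3.9, -0.8]
[-1.3, -7.8, -1.4]
[-2.0, -11.7, -1.6]
[-2.6, -15.6, -1.6]
[-3.3, -19.6, -1.2]
[-3.9, -23.5, -0.6]
```

step_arm --pt "0 0 0 0.8 4.5 -1.5 -1" --pt "0 0 0 1.5 8.8 -3.4 -1" --pt "0 0 0 2.2 13.0 -5.7 -1" --pt "0 0 0 2.8 16.9 -8.4 -1" --pt "0 0 0 3.5 20.6 -11.4 -1" --pt "0 0 0 4.0 24.1 -14.7 -1"

```text
time_s: 9.5
tcp_pos: [0.5436, 0.1095, 0.1848]
eef_rot: [[-0.986, 0.165, 0.002], [0.165, 0.986, -0.0], [-0.002, 0.0, -1.0]]
force: [5.5, -1.7, 2.4]
opening: 0.0218
gripper_force: 60.6
```

step_arm --pt "0 0 0 0.5 3.1 -3.6 -1" --pt "0 0 0 1.0 5.9 -7.5 -1" --pt "0 0 0 1.4 8.4 -11.5 -1" --pt "0 0 0 1.8 10.5 -15.8 -1" --pt "0 0 0 2.1 12.3 -20.3 -1" --pt "0 0 0 2.3 13.6 -24.9 -1"

```text
time_s: 10.0
tcp_pos: [0.5458, 0.1227, 0.1591]
eef_rot: [[-0.986, 0.165, 0.001], [0.165, 0.986, -0.001], [-0.001, -0.001, -1.0]]
force: [6.0, -2.4, 1.9]
opening: 0.0224
gripper_force: 60.4
```

step_arm --pt "0 0 0 0.2 0.9 -4.7 -1" --pt "0 0 0 0.2 1.5 -9.5 -1" --pt "0 0 0 0.3 1.6 -14.3 -1" --pt "0 0 0 0.2 1.3 -19.1 -1" --pt "0 0 0 0.1 0.6 -23.8 -1" --pt "0 0 0 -0.1 -0.5 -28.5 -1"

```text
time_s: 10.5
tcp_pos: [0.5456, 0.1213, 0.1307]
eef_rot: [[-0.986, 0.165, 0.0], [0.165, 0.986, -0.002], [-0.001, -0.002, -1.0]]
force: [4.6, -5.8, 3.2]
opening: 0.0221
gripper_force: 60.4
```

step_arm --pt "0 0 0 -0.3 -1.5 -4.6 -1" --pt "0 0 0 -0.6 -3.4 -9.0 -1" --pt "0 0 0 -0.9 -5.6 -13.2 -1" --pt "0 0 0 -1.4 -8.3 -17.2 -1" --pt "0 0 0 -1.9 -11.2 -20.9 -1" --pt "0 0 0 -2.4 -14.5 -24.4 -1"

```text
time_s: 11.0
tcp_pos: [0.5432, 0.1067, 0.1071]
eef_rot: [[-0.986, 0.165, 0.001], [0.165, 0.986, -0.002], [-0.001, -0.002, -1.0]]
force: [1.6, -5.6, 8.8]
opening: 0.0221
gripper_force: 60.9
```

step_arm --pt "0 0 0 -0.6 -3.5 -3.2 -1" --pt "0 0 0 -1.2 -7.3 -6.0 -1" --pt "0 0 0 -1.9 -11.4 -8.5 -1" --pt "0 0 0 -2.6 -15.6 -10.7 -1" --pt "0 0 0 -3.3 -20.0 -12.4 -1" --pt "0 0 0 -4.1 -24.6 -13.8 -1"

```text
time_s: 11.5
tcp_pos: [0.5393, 0.0834, 0.094]
eef_rot: [[-0.986, 0.165, 0.002], [0.165, 0.986, 0.0], [-0.002, 0.001, -1.0]]
force: [1.2, 0.4, 12.3]
opening: 0.0221
gripper_force: 61.3
```

step_arm --pt "0 0 0 -0.6 -3.9 -0.8 -1" --pt "0 0 0 -1.3 -7.8 -1.4 -1" --pt "0 0 0 -2.0 -11.7 -1.6 -1" --pt "0 0 0 -2.6 -15.6 -1.6 -1" --pt "0 0 0 -3.3 -19.6 -1.2 -1" --pt "0 0 0 -3.9 -23.5 -0.6 -1"

```text
time_s: 12.0
tcp_pos: [0.5355, 0.0613, 0.0931]
eef_rot: [[-0.986, 0.165, 0.002], [0.165, 0.986, 0.003], [-0.002, 0.003, -1.0]]
force: [4.9, 6.3, 6.4]
opening: 0.022
gripper_force: 60.8
```

step_arm --pt "0 0 0 0 0 0 -1" --pt "0 0 0 0 0 0 -1" --pt "0 0 0 0 0 0 -1" --pt "0 0 0 0 0 0 -1" --pt "0 0 0 0 0 0 -1" --pt "0 0 0 0 0 0 -1"

```text
time_s: 12.5
tcp_pos: [0.5354, 0.0605, 0.0931]
eef_rot: [[-0.986, 0.165, 0.002], [0.165, 0.986, 0.001], [-0.002, 0.001, -1.0]]
force: [3.6, 1.0, 8.4]
opening: 0.0224
gripper_force: 60.9
```

The reverse readings match the fit: at the target the resistance is about 5.5 N, so the heavy spot adds almost nothing. The handle is at about 170°, at rest and gripped at 61 N.

```bash
python3 -c "
from cell import r
print(r.job_done())"
```

```text
the job is handed in; nothing more can be done
None
```

I handed the job in with the crank handle at about 170° (the forces put the heavy side straight down at 169°), the wheel at rest and the handle still gripped at about 61 N; the mug, jar and tape were not approached, and no verdict came back.

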